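Index the nozzle and hold the sprung welding carriage at its mark

TASK

Get the copper nozzle ready for its weld: turn it in its seat in the sprung carriage until its notch faces the blue index line on the carriage, and leave it fully seated. Then pull the carriage out by its black knob until its red pointer is level with the red line on the brass clip, and finish while still holding it there, for the spring draws it back if you let go. Leave the other things on the bench alone.

Things in the scene. Friction and masses are not known exactly. Their poses are not given: they have to be found in the camera images.
- fixture: fixed welding fixture: dark base plate 290 x 164 x 12 mm (x -180 to +110), two steel rails along x (tops 30 mm high), blue block at its +x end, a rod beyond it to x = +152. Origin on the bench, z up. The carriage is pulled towards the fixture's -x. Carriage home: nozzle seat at x = +30, y = 0, z = 35 mm, knob axis at x = -75, y = 0
- carriage (a joint): how far the aluminium carriage is pulled out along the fixture's -x, in m: 0 = home, 0.07 = end of travel. Its spring pulls back with about 4 N at 0, plus 1.1 N per 10 mm, and always draws it home when let go. Nozzle, index line, red pointer and knob ride on it
- handle: black upright round knob on the carriage, 20 mm diameter, 48 mm tall, turns idly on its axis, with a steel foot washer 28 mm across, 4 mm thick. Origin on its axis at its foot, 35 mm above the bench (top at 83 mm). The carriage's red pointer, 5 mm wide, sticks out beside it towards the fixture's -y, at the same x as the knob's axis
- clip: brass clip 22 x 26 x 8 mm fixed on the fixture's -y rail; its place along the rail varies. Origin at the centre of its underside, axes parallel to the fixture's. A red line, 5 mm wide, crosses its top through the centre along y. Pointer and line are level when knob axis and clip centre have the same x in the fixture's frame
- seat (a point): centre of the nozzle's seat on the carriage's top face, 35 mm above the bench; rides on the carriage, axes parallel to the fixture's. The blue index line, 6 mm wide, is painted on the carriage top from 32 to 54 mm from this point, straight towards the fixture's -y
- nozzle: loose copper nozzle, about 0.15 kg, upright, its 24 mm spigot (16 mm long) in the round seat, 1.5 mm play, turns freely. Origin on its axis at the flange's underside. Flange 60 mm diameter, 8 mm thick, one notch about 12 mm wide in its edge, towards the nozzle's own +x; a white line on top runs the same way. Round body to grip: 32 mm diameter, 8 to 45 mm above the origin
- notch (a point): the notch in the nozzle's flange: 26 mm from the nozzle's axis along its +x, at the top of the flange (8 mm above the nozzle's origin)
- rack: fixed blue holder 80 x 150 x 30 mm for spare nozzles, origin under its centre; leave alone
- spare0: loose steel spare nozzle without a notch, standing in the rack, flange 60 mm diameter, reaching 45 mm above the rack; leave alone
- spare1: the second steel spare nozzle in the rack, like the first; leave alone
- vblock: loose dark steel V-block, 50 x 50 x 38 mm, origin under its centre; leave alone
- jar: loose amber jar with steel cap, 60 mm diameter, 70 mm tall, origin under its centre; leave alone
- solvent: loose white bottle with red cap, 60 mm diameter, 150 mm tall, origin under its centre; leave alone
- driver: loose screwdriver with orange handle, about 200 mm long, lying on the bench, along its x axis; leave alone
- loupe: loose black and silver eye loupe, 40 mm diameter, 40 mm tall, origin under its centre; leave alone
Mind the look-alikes: they are no part of the job. Several things have the shape of the nozzle; the one meant has the colours described above.

How it is judged:
By the outcome, as a careful person would: the job done as asked, in the order asked, and still so for the second after the job is handed in, while the arm keeps its last pose, push and grip.
It also fails if it takes over 58 s, if anything falls off the work surface, if the arm or the gripper's body presses on something with over 40 N, if the wrist force passes 120 N, or if a joint passes its speed limit or range.

ROBOT

A 6-joint arm with a two-finger parallel gripper is mounted at the origin on the work surface. World frame = base frame: x ahead of the robot, y to its left, z up, the work surface at z = 0. Lengths are in m, angles in rad, forces in N, time in s.
With the tool pointing down it reaches from about 0.35 to 0.775 m from the base axis. Payload 5.5 kg.
Tool frame: the origin (TCP) lies between the finger pads; the fingertips stand 19 mm ahead of it and the grasp point (between the pads) is the TCP; z points along the fingers, y is the line along which they close (so a half turn about z gives the same grasp; the last joint's range is limited). The gripper opens to 85 mm and grips with 20 to 120 N. Pads are 22 mm wide; open, the fingers measure 114 mm over their backs; the gripper's body (76 mm by 85 mm) begins 54 mm behind the grasp point. The pads swing forward as they close: fully open they stand 13 mm farther back than shut.
Start: joints at [0.991, 0.313, 0.046, 1.304, 0, 1.431], TCP at [0.245, 0.52, 0.25] pointing down, gripper open.
Joint ranges: [-2.76, 2.76], [-0.86, 1.69], [-1.03, 1.26], [-2.2, 2.34], [-1.47, 1.5], [-3.14, 3.14]. Speed limits (rad/s): [2.57, 2.57, 3.14, 3.14, 3.14, 3.14].

INTERFACE

Orientations are given as a unit quaternion [w, x, y, z].
In Python, from workcell import env gives the robot as it stands.
- The arm moves only by the shell command python3 -m pendant 'ROWS' [FORCE]. ROWS is JSON, a list of rows, each an object with "travel": the shift along the tool's x, y, z scaled (see below), a list of three; "rot": the turn, a rotation vector about the tool's x, y, z scaled (see below), a list of three; "fingers": the opening, from -1 (shut) to 1 (fully open). In form: [{"travel": [dx, dy, dz], "rot": [wx, wy, wz], "fingers": fingers}, ...]. A call has 1 to 10 rows; each row is the pose to reach, as a shift and turn from the pose commanded when the call began, along the tool's axes at that moment; what a row does not reach only later rows make up. The controller multiplies each number of a shift by 0.12 m and each number of a turn by 60 degrees. A row lasts 1/10 s, in which the tool goes at most 50 mm and 8.59 degrees, less where a joint would pass 70% of its speed; a pose out of reach is approached as far as the arm can. A call with a number of a shift or a turn outside -1 to 1 is refused whole. A call with a gripper value outside its range is refused whole. The fingers move at their own pace and stop on an object; FORCE is the grip in N (left out, the last holds). Time passes only in rows, so rows that repeat a pose let the fingers close. It gives the time, the measured TCP pose, the force, the opening and the grip force at its end, in the units of the state.
- env.get_state(): the state, without advancing time (a new reading comes with each control period).
- env.read_camera(name): name is "scene" or "top" or "wrist"; returns (picture, depth): 420x560x3 uint8, blue, green, red; 420x560 float32, m along the optical axis (not along the pixel's ray), 0 where there is no reading.
- env.camera_model(name): a dict with "fovy" (degrees; the focal length in pixels is half the picture's height over the tangent of half this angle, whatever the lens; pixels are square), "cx", "cy" (the principal point, pixels), "rvec" (rotation vector, rad) and "tvec" (3), from world to camera coordinates, as OpenCV has them; the wrist camera has in their place "T_tool_cam" (4x4, takes a point from camera to tool coordinates, whose origin is the TCP and whose axes are the flange's). Camera axes: x right, y down, z forward; pixel columns grow to the right and rows downward; lengths in m; the calibration is good to about 2 mm. A picture is of the moment at which its call begins: read the wrist's pose just before it. camera_model takes no time and is no camera call.
- env.hand_in(): hands the job in; it is judged then, once.
Trained networks look in the newest picture that a camera, given by its name, has taken for a name from the list of things; names that differ only in an ending like _2 or _b are one class to them, and where a whole thing is asked for, a point or a joint stands for the part that bears it (a point fixed in the world has none). Each returns a list of dicts, best first, with "conf" (0 to 1); they miss things now and then, are a little off and sometimes report something else, mostly with a low value. They report only what shows in the picture. A call takes as long as a camera call. They do not tell look-alikes from the thing itself.
- env.outline_of(camera, target): "mask" (420x560 bool, what is visible of it) and "xy" ([column, row] in pixels, amid what is visible of it).
The state is a dict: "clock": time; "joint_pos": joint angles; "qvel": joint speeds; "tau": joint torques, N m; "tcp_pos": TCP position; "orientation": TCP orientation; "wrist_force": force on the tool from outside, world axes, zero at the start; "ft_torque": the same for the moment, N m; "finger_gap": finger opening in m; "grip_force": force on a finger pad.
Only numpy, scipy, OpenCV 4.12 (cv2) and the standard library are available. Lean on these libraries where they do the work, as an engineer would, in place of code of your own. Each camera call takes 0.05 s, during which the arm holds its last target. There are 200 camera calls.

## Working session

There is one attempt and no reset: what is moved stays moved. The work goes in short steps, Python scripts to look and compute and a shell command to move; the robot and the scene stay as the last step left them, time stands still between calls to the robot, and variables do not carry over. Pictures are saved under pics/ and viewed, at most 10 in all, crops included, and the job is handed in when it is done.

```bash
mkdir -p pics; ls; cat > h.py <<'E'
import numpy as np, cv2
from scipy.spatial.transform import Rotation as R
from workcell import env
def cam(n,st=None):
    m=env.camera_model(n); f=210/np.tan(np.radians(m["fovy"])/2)
    if "rvec" in m:
        Rm=cv2.Rodrigues(np.array(m["rvec"],float))[0]; t=np.array(m["tvec"],float).ravel()
        return f,m["cx"],m["cy"],Rm.T,-Rm.T@t
    st=st or env.get_state(); q=st["orientation"]; Rt=R.from_quat([q[1],q[2],q[3],q[0]]).as_matrix()
    T=np.array(m["T_tool_cam"]); return f,m["cx"],m["cy"],Rt@T[:3,:3],Rt@T[:3,3]+np.array(st["tcp_pos"])
def ray(c,u,v,z):  # intersect with plane z
    f,cx,cy,Rw,o=c; d=Rw@np.array([(u-cx)/f,(v-cy)/f,1]); return o+d*(z-o[2])/d[2]
def pix(c,P):
    f,cx,cy,Rw,o=c; p=Rw.T@(np.array(P)-o); return p[0]/p[2]*f+cx,p[1]/p[2]*f+cy
def cloud(c,D):
    f,cx,cy,Rw,o=c; v,u=np.indices(D.shape)
    return np.stack([(u-cx)/f*D,(v-cy)/f*D,D],-1)@Rw.T+o
E
python3 - <<'E'
from h import *
I,D=env.read_camera("top"); cv2.imwrite("pics/top.png",I); np.save("top.npy",D)
print(env.camera_model("top"))
for t in ["nozzle","handle","clip","fixture","notch","rack"]:
    for o in env.outline_of("top",t)[:4]: print(t,o["conf"],o["xy"],o["mask"].sum())
print(env.get_state())
E
```

```text
pics
{'fovy': 42.8809758497352, 'cx': 276.74737694030307, 'cy': 208.0591346649041, 'rvec': array([ 2.14274312, -2.1750333 ,  0.13380434]), 'tvec': array([0.03123515, 0.53619889, 1.39237617])}
nozzle 0.92 [245.7, 268.8] 358
nozzle 0.8 [246.5, 199.0] 445
nozzle 0.7 [181.9, 232.6] 374
handle 0.67 [438.7, 186.7] 435
handle 0.46 [270.6, 203.9] 5908
fixture 0.93 [270.4, 203.0] 6120
notch 0.75 [185.4, 230.3] 396
notch 0.74 [248.2, 266.7] 404
notch 0.73 [242.4, 202.9] 385
rack 0.56 [424.9, 186.4] 839
{'clock': 0.35, 'joint_pos': array([9.91353559e-01, 3.13389350e-01, 4.58422058e-02, 1.30357929e+00,
       2.11257509e-05, 1.43120339e+00]), 'qvel': array([ 0.00010856, -0.00185693,  0.00250192,  0.00159777, -0.00130718,
        0.00010022]), 'tau': array([-9.77164782e-04, -4.79908776e+01,  2.98339266e+01,  7.12421126e-03,
       -1.31998072e-04,  2.17336668e-05]), 'tcp_pos': array([0.244798  , 0.52021006, 0.25010978]), 'orientation': array([-6.79573436e-05,  2.18156346e-01,  9.75913819e-01, -1.50785279e-04]), 'wrist_force': array([ 0.54473473,  0.52431925, -0.6382385 ]), 'ft_torque': array([0.04157209, 0.01820645, 0.01031166]), 'grip_force': 0.0, 'finger_gap': 0.08522359163335037}
```

View pics/top.png

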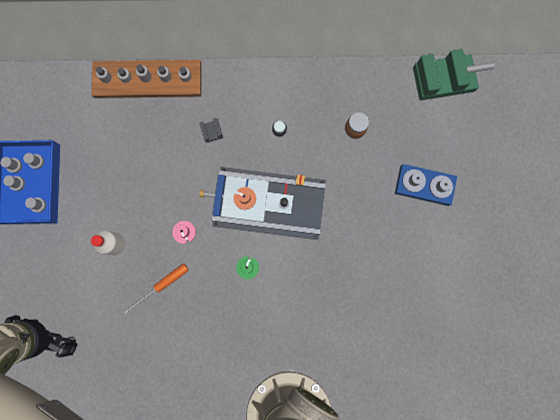

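The top view shows the copper nozzle in the carriage at (244,198), the knob at (285,202), the pointer at (287,188) and the clip at (300,180). Things that could be mistaken for the nozzle are the pink one at (183,232), the green one at (247,268), and the steel spares at (414,180) and (442,186). I choose the copper one at (244,198) and check it in a crop.

```bash
python3 - <<'E'
from h import *
I=cv2.imread("pics/top.png"); D=np.load("top.npy"); c=cam("top")
cv2.imwrite("pics/crop.png",cv2.resize(I[155:250,195:340],None,fx=5,fy=5,interpolation=cv2.INTER_CUBIC))
P=cloud(c,D)
m=env.outline_of("top","fixture")[0]["mask"]
r=cv2.minAreaRect(np.argwhere(m)[:,::-1].astype(np.float32)); print(r)
for n,(u,v,z) in dict(noz=(244,198,.043),knob=(285,202,.083),clip=(300,180,.038)).items(): print(n,ray(c,u,v,z),P[v,u])
E
```

```text
((260.4769592285156, 202.18463134765625), (124.03472137451172, 61.273155212402344), 7.125016689300537)
noz [0.56352805 0.10967355 0.043     ] [0.55885006 0.10773817 0.07571351]
knob [0.54583541 0.00185398 0.083     ] [0.54647118 0.00176811 0.07826331]
clip [ 0.61059605 -0.04005053  0.038     ] [ 0.60957793 -0.03977684  0.04378849]
```

View pics/crop.png

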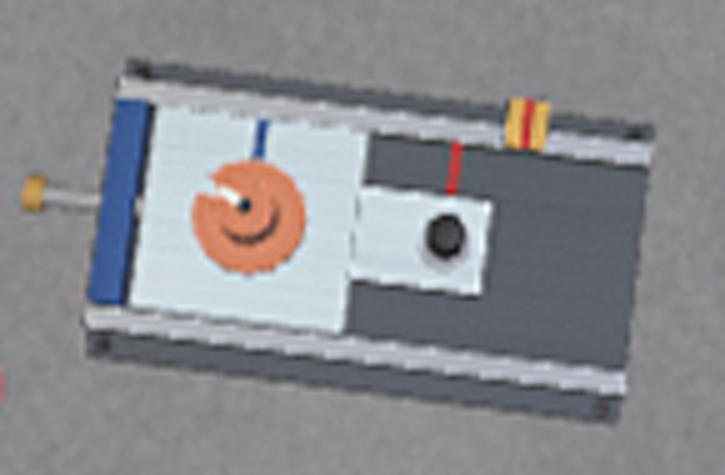

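The crop confirms the copper nozzle. Its white line points upper-left (205,185) from (248,215), and the index line is at (262,140), so it needs about 60° clockwise. I'll move over it.

```bash
python3 -m pendant '[{"travel":[-0.96,-0.49,0],"rot":[0,0,0],"fingers":1},{"travel":[-0.96,-0.49,0],"rot":[0,0,0],"fingers":1},{"travel":[-0.96,-0.49,0],"rot":[0,0,0],"fingers":1},{"travel":[-0.96,-0.49,0],"rot":[0,0,0],"fingers":1}]'
python3 -m pendant '[{"travel":[-0.96,-0.49,0],"rot":[0,0,0],"fingers":1},{"travel":[-0.96,-0.49,0],"rot":[0,0,0],"fingers":1},{"travel":[-0.96,-0.49,0],"rot":[0,0,0],"fingers":1},{"travel":[-0.96,-0.49,0],"rot":[0,0,0],"fingers":1}]'
python3 -m pendant '[{"travel":[-0.96,-0.49,0],"rot":[0,0,0],"fingers":1},{"travel":[-0.96,-0.49,0],"rot":[0,0,0],"fingers":1},{"travel":[-0.96,-0.49,0],"rot":[0,0,0],"fingers":1},{"travel":[-0.96,-0.49,0],"rot":[0,0,0],"fingers":1}]'
python3 - <<'E'
from h import *
print(env.camera_model("wrist")["T_tool_cam"], env.camera_model("wrist")["fovy"],env.get_state()["tcp_pos"],env.get_state()["joint_pos"])
E
```

```text
clock: 0.8
tcp_pos: [0.3259, 0.4156, 0.2505]
orientation: [0.0, 0.22, 0.975, -0.0]
wrist_force: [-0.4, -0.2, -0.2]
finger_gap: 0.0854
grip_force: 0.0
clock: 1.2
tcp_pos: [0.4051, 0.3141, 0.2504]
orientation: [0.0, 0.22, 0.975, 0.0]
wrist_force: [-0.2, -0.8, -1.0]
finger_gap: 0.0852
grip_force: 0.0
clock: 1.6
tcp_pos: [0.4842, 0.2123, 0.2501]
orientation: [0.0, 0.22, 0.976, 0.0]
wrist_force: [-0.0, 0.3, -0.4]
finger_gap: 0.0856
grip_force: 0.0
[[ 8.80089575e-04 -9.50358651e-01 -3.11155363e-01  7.94219339e-02]
 [ 9.99999252e-01  1.10084564e-03 -5.33846688e-04  1.70193970e-04]
 [ 8.49879843e-04 -3.11154660e-01  9.50358909e-01 -1.23442507e-01]
 [ 0.00000000e+00  0.00000000e+00  0.00000000e+00  1.00000000e+00]] 64.13863696236187 [0.4842407  0.2123437  0.25011165] [ 2.61457486e-01  2.22858728e-01 -7.50979870e-02  1.27214070e+00
 -1.55561650e-04  7.04650392e-01]
```

```bash
python3 -m pendant '[{"travel":[-0.9,-0.45,0],"rot":[0,0,-1],"fingers":1},{"travel":[-0.9,-0.45,0],"rot":[0,0,-1],"fingers":1},{"travel":[-0.9,-0.45,0],"rot":[0,0,-1],"fingers":1},{"travel":[-0.9,-0.45,0],"rot":[0,0,-1],"fingers":1},{"travel":[-0.9,-0.45,0],"rot":[0,0,-1],"fingers":1},{"travel":[-0.9,-0.45,0],"rot":[0,0,-1],"fingers":1},{"travel":[-0.9,-0.45,0],"rot":[0,0,-1],"fingers":1},{"travel":[-0.9,-0.45,0],"rot":[0,0,-1],"fingers":1}]'
python3 - <<'E'
from h import *
st=env.get_state(); I,D=env.read_camera("wrist"); cv2.imwrite("pics/w1.png",I); np.save("w1.npy",D)
import pickle; pickle.dump(st,open("w1.pkl","wb")); print(st["tcp_pos"],st["joint_pos"])
c=cam("wrist",st)
for t in ["nozzle","handle","clip","notch"]:
    for o in env.outline_of("wrist",t)[:3]: print(t,o["conf"],o["xy"],o["mask"].sum())
E
```

```text
clock: 2.4
tcp_pos: [0.5566, 0.1207, 0.2503]
orientation: [-0.0, -0.3, 0.954, 0.0]
wrist_force: [0.0, 0.3, 0.5]
finger_gap: 0.0855
grip_force: 0.0
[0.55662296 0.1207439  0.25025834] [ 7.22872975e-02  3.02759015e-01  3.14933571e-02  1.29983204e+00
  8.06655341e-04 -5.38131106e-01]
nozzle 0.86 [430.5, 202.0] 2597
nozzle 0.81 [263.5, 185.8] 2740
nozzle 0.63 [362.5, 29.1] 3254
handle 0.76 [175.4, 115.0] 936
clip 0.7 [108.8, 140.7] 709
notch 0.91 [427.8, 205.7] 2698
notch 0.9 [256.0, 188.9] 2722
notch 0.59 [365.8, 27.0] 3265
```

View pics/w1.png

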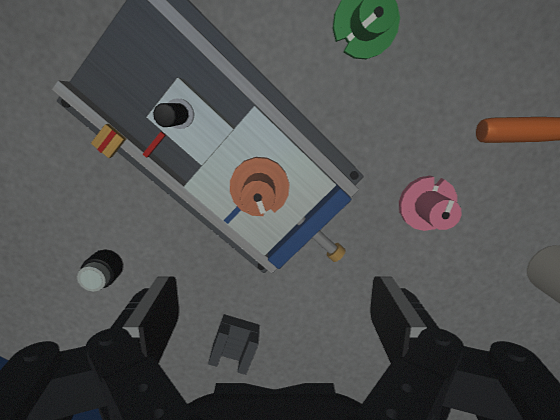

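```bash
cat > meas.py <<'E'
from h import *
import pickle,sys
def go(n):
    st=pickle.load(open(n+".pkl","rb")); I=cv2.imread(f"pics/{n}.png"); D=np.load(n+".npy"); c=cam("wrist",st); P=cloud(c,D)
    H=cv2.cvtColor(I,cv2.COLOR_BGR2HSV); h,s,v=[H[...,i].astype(int) for i in range(3)]; z=P[...,2]
    return st,I,c,P,h,s,v,z
if __name__=="__main__":
    st,I,c,P,h,s,v,z=go(sys.argv[1])
    near=lambda uv,r: (np.hypot(*(np.indices(z.shape)[::-1]-np.array(uv)[:,None,None]))<r)
    nz=[float(x) for x in sys.argv[2:4]]
    cop=near(nz,60)&(h>3)&(h<16)&(s>90)
    fl=cop&(abs(z-.043)<.005); q=P[fl][:,:2]
    print("z carriage/copper pcts",np.percentile(z[cop],[2,20,50,80,98]))
    hull=cv2.convexHull((q*1000).astype(np.float32)); cc,r=cv2.minEnclosingCircle(hull); print("flange centre",np.array(cc)/1000,"r",r)
    top=cop&(z>.072); print("body top",P[top][:,:2].mean(0),np.ptp(P[top][:,:2],axis=0),top.sum())
    ct=np.array(cc)/1000
    a=np.degrees(np.arctan2(q[:,1]-ct[1],q[:,0]-ct[0])); rr=np.hypot(*(q-ct).T)
    hist=[int(((rr>.021)&(a>=b)&(a<b+10)).sum()) for b in range(-180,180,10)]; print("ring hist",list(zip(range(-180,180,10),hist)))
    bl=near(nz,75)&(h>100)&(h<125)&(s>100)&(abs(z-.035)<.004)
    n,l,sts,ce=cv2.connectedComponentsWithStats(bl.astype(np.uint8))
    for i in range(1,n):
        if sts[i,4]>15: w=P[l==i][:,:2]; print("blue",ce[i],sts[i,4],w.mean(0))
    red=((h<5)|(h>174))&(s>150)&(z>.01)&(z<.06)
    n,l,sts,ce=cv2.connectedComponentsWithStats(red.astype(np.uint8))
    for i in range(1,n):
        if sts[i,4]>25: w=P[l==i]; print("red",ce[i],sts[i,4],w.mean(0))
    wh=near(nz,60)&(s<40)&(v>180)&(z>.037)
    if wh.sum(): w=P[wh]; print("white",wh.sum(),w.mean(0),w[w[:,2]<.05].mean(0), w[w[:,2]>.07].mean(0))
E
python3 meas.py w1 258 190
python3 - <<'E'
from meas import *
st,I,c,P,h,s,v,z=go("w1")
for o in env.outline_of("wrist","handle")[:1]:
    m=o["mask"]; w=P[m]; t=w[w[:,2]>.078]; print("knob",t.mean(0),np.ptp(t,axis=0),len(t),w[:,2].max())
# far (-y_f) rail edge fit: rails z~.03
m=(abs(z-.030)<.003)&(s<60)&(np.indices(z.shape)[0]<275); print(m.sum())
q=(P[m][:,:2]*1000).astype(np.float32); print(cv2.minAreaRect(q))
E
```

```text
z carriage/copper pcts [0.04123098 0.04243276 0.04347111 0.07950436 0.08090135]
flange centre [0.56607758 0.10839421] r 30.41655158996582
body top [0.56377588 0.10695233] [0.09005033 0.04912405] 812
ring hist [(-180, 42), (-170, 45), (-160, 44), (-150, 41), (-140, 45), (-130, 42), (-120, 44), (-110, 38), (-100, 43), (-90, 38), (-80, 38), (-70, 40), (-60, 38), (-50, 36), (-40, 35), (-30, 34), (-20, 26), (-10, 19), (0, 15), (10, 12), (20, 12), (30, 9), (40, 3), (50, 0), (60, 16), (70, 30), (80, 39), (90, 35), (100, 38), (110, 33), (120, 39), (130, 37), (140, 37), (150, 39), (160, 43), (170, 40)]
blue [302.38957816 233.47146402] 1209 [0.58306495 0.17578881]
blue [231.9375     214.72916667] 96 [0.60885797 0.10232245]
red [106.28333333 140.825     ] 120 [ 0.61430482 -0.04029101  0.03891569]
red [153.43975904 144.3373494 ] 166 [ 0.59085318 -0.00083313  0.03859497]
white 2 [0.5687544  0.11160539 0.08068904] [nan nan nan] [0.5687544  0.11160539 0.08068904]
knob [0.54999287 0.00594118 0.08497961] [0.06870843 0.07993706 0.29563909] 469 0.3736886245289609
6960
((502.3881530761719, 144.67759704589844), (275.2795104980469, 545.5845947265625), 34.99473571777344)meas.py:28: RuntimeWarning: Mean of empty slice.
  if wh.sum(): w=P[wh]; print("white",wh.sum(),w.mean(0),w[w[:,2]<.05].mean(0), w[w[:,2]>.07].mean(0))
  ret = um.true_divide(
```

```bash
python3 - <<'E'
from meas import *
st,I,c,P,h,s,v,z=go("w1")
C=np.array([.566,.1084])
m=(s<70)&(v>150)&(np.hypot(P[...,0]-C[0],P[...,1]-C[1])<.033)&(z>.038)
for lo,hi in((.038,.05),(.07,.09)):
    k=m&(z>lo)&(z<hi); 
    if k.sum(): w=P[k].mean(0); print(k.sum(),w,np.degrees(np.arctan2(w[1]-C[1],w[0]-C[0])))
# top cam notch
I=cv2.imread("pics/top.png"); D=np.load("top.npy"); ct=cam("top"); Q=cloud(ct,D)
H=cv2.cvtColor(I,cv2.COLOR_BGR2HSV).astype(int)
cp=(H[...,0]<16)&(H[...,0]>3)&(H[...,1]>90); r=np.hypot(Q[...,0]-C[0],Q[...,1]-C[1]); 
k=cp&(r<.05); cc,rad=cv2.minEnclosingCircle((Q[k&(Q[...,2]<.052)][:,:2]*1000).astype(np.float32)); print("top flange",cc,rad)
cc=np.array(cc)/1000; rr=np.hypot(Q[...,0]-cc[0],Q[...,1]-cc[1]); nn=~cp&(rr<.028)&(rr>.018)
w=Q[nn]; print(nn.sum(),np.degrees(np.arctan2(w[:,1]-cc[1],w[:,0]-cc[0])).round())
# rail direction: project image edge lines at z=.03
g=cv2.cvtColor(cv2.imread("pics/w1.png"),cv2.COLOR_BGR2GRAY)
for L in cv2.createLineSegmentDetector().detect(g)[0][:,0]:
    n=np.hypot(L[2]-L[0],L[3]-L[1])
    if n>70 and max(L[1],L[3])<275:
        a,b=ray(c,L[0],L[1],.03),ray(c,L[2],L[3],.03); print(L.round(),np.degrees(np.arctan2(*(b-a)[1::-1]))%180)
E
```

```text
65 [0.57202305 0.11621095 0.08018092] 52.364076709006426
top flange (563.6651611328125, 108.19620513916016) 29.747297286987305
7 [47. 50. 46. 57. 54. 52. 60.]
[146. 117. 201. 165.] 82.03226655684738
[232. 128. 178.  77.] 81.87589791318399
[334. 183. 255. 107.] 81.85996781997572
[121. 148. 269. 272.] 81.90134254740028
[124. 136.  58.  81.] 82.30883891910965
[147.  -0. 351. 197.] 81.98491426293025
[262. 272. 118. 152.] 81.93419855381629
[344. 175. 166.   0.] 81.89738677884421
[190.   1. 355. 166.] 81.90943316217614
[558. 141. 478. 143.] 126.28042612257947
[ 69.  81. 125.   0.] 171.88381462083626
[338. 190. 269. 258.] 171.91385164190316
```

```bash
python3 -m pendant '[{"travel":[0,-0.125,0.4],"rot":[0,0,-0.143],"fingers":1},{"travel":[0,-0.125,0.9],"rot":[0,0,-0.285],"fingers":1},{"travel":[0,-0.125,0.9],"rot":[0,0,-0.285],"fingers":1},{"travel":[0,-0.125,0.9],"rot":[0,0,-0.285],"fingers":1},{"travel":[0,-0.125,0.9],"rot":[0,0,-0.285],"fingers":1}]' 30
python3 - <<'E'
from h import *
st=env.get_state(); I,D=env.read_camera("wrist"); cv2.imwrite("pics/w2.png",I); np.save("w2.npy",D)
import pickle; pickle.dump(st,open("w2.pkl","wb")); print(st["tcp_pos"],st["orientation"])
c=cam("wrist",st); print("seat",pix(c,[.5655,.1085,.08]),"tcp",pix(c,st["tcp_pos"]))
E
python3 meas.py w2 280 150 | grep -v ring
```

```text
clock: 3.2
tcp_pos: [0.5669, 0.1066, 0.1443]
orientation: [0.001, -0.436, 0.9, -0.0]
wrist_force: [0.5, -0.3, 1.5]
finger_gap: 0.0854
grip_force: 0.0
[0.56687407 0.1066046  0.14432261] [ 1.12704491e-03 -4.36404248e-01  8.99749902e-01 -4.20668069e-04]
seat (np.float64(278.5401510533913), np.float64(243.00692378689575)) tcp (np.float64(274.72231283318087), np.float64(301.5767185200704))
z carriage/copper pcts [0.03815915 0.04213953 0.04280791 0.04360047 0.05589908]
flange centre [0.55459314 0.09500428] r 24.118406295776367
body top [0.51755127 0.04405807] [0. 0.] 4
red [76.178125 93.190625] 320 [ 0.61425398 -0.04019655  0.03876274]
red [146.22622108 119.29820051] 389 [ 0.59048598 -0.00086094  0.03820009]
```

View pics/w2.png

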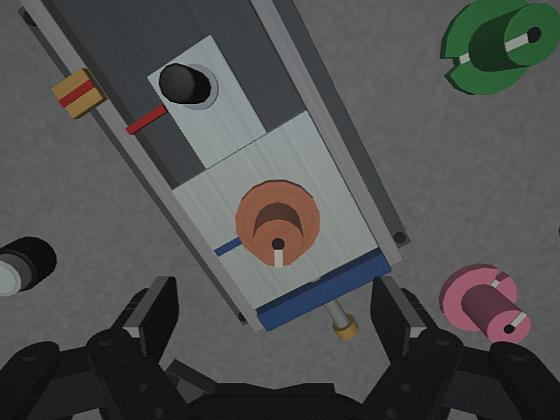

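The image shows the copper body's top at (278,243), where I predicted it, with its line straight along −x of the tool. I'll descend and grip.

```bash
python3 -m pendant '[{"travel":[0,0.02,0.3],"rot":[0,0,0],"fingers":1},{"travel":[0,0.02,0.6],"rot":[0,0,0],"fingers":1},{"travel":[0,0.02,0.61],"rot":[0,0,0],"fingers":1},{"travel":[0,0.02,0.61],"rot":[0,0,0],"fingers":-0.2},{"travel":[0,0.02,0.61],"rot":[0,0,0],"fingers":-0.5},{"travel":[0,0.02,0.61],"rot":[0,0,0],"fingers":-0.7},{"travel":[0,0.02,0.61],"rot":[0,0,0],"fingers":-1},{"travel":[0,0.02,0.61],"rot":[0,0,0],"fingers":-1},{"travel":[0,0.02,0.61],"rot":[0,0,0],"fingers":-1},{"travel":[0,0.02,0.61],"rot":[0,0,0],"fingers":-1}]' 30
```

```text
clock: 4.25
tcp_pos: [0.5653, 0.108, 0.0711]
orientation: [0.002, -0.438, 0.899, -0.001]
wrist_force: [-0.2, 0.8, 6.3]
finger_gap: 0.031
grip_force: 29.3
```

```bash
python3 -m pendant '[{"travel":[0,0,0],"rot":[0,0,0.1],"fingers":-1},{"travel":[0,0,0],"rot":[0,0,0.24],"fingers":-1},{"travel":[0,0,0],"rot":[0,0,0.38],"fingers":-1},{"travel":[0,0,0],"rot":[0,0,0.52],"fingers":-1},{"travel":[0,0,0],"rot":[0,0,0.66],"fingers":-1},{"travel":[0,0,0],"rot":[0,0,0.8],"fingers":-1},{"travel":[0,0,0],"rot":[0,0,0.93],"fingers":-1},{"travel":[0,0,0],"rot":[0,0,1],"fingers":-1},{"travel":[0,0,0],"rot":[0,0,1],"fingers":-1},{"travel":[0,0,0],"rot":[0,0,1],"fingers":-1}]'
python3 - <<'E'
from h import *
st=env.get_state(); I,D=env.read_camera("wrist"); cv2.imwrite("pics/w3.png",I); np.save("w3.npy",D)
import pickle; pickle.dump(st,open("w3.pkl","wb"))
x=R.from_quat(np.roll(st["orientation"],-1)).as_matrix(); print(np.degrees(np.arctan2(x[1],x[0]))[:2])
E
```

```text
clock: 5.25
tcp_pos: [0.5656, 0.1083, 0.0712]
orientation: [0.002, 0.07, 0.998, 0.001]
wrist_force: [-0.2, 1.6, 5.7]
finger_gap: 0.0313
grip_force: 29.5
[171.97689923  81.9772424 ]
```

View pics/w3.png

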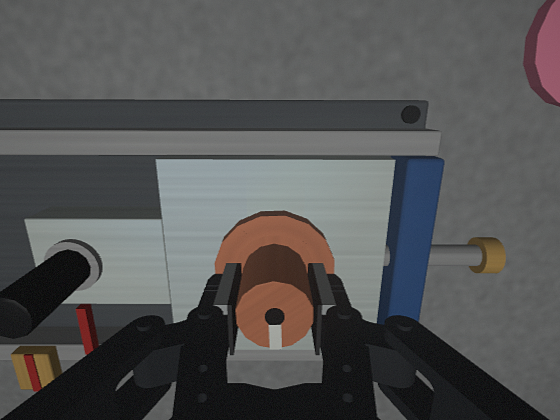

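The image shows the nozzle turned, with the white line at (275,338) pointing straight along the fixture's −y. I'll release, rise and check.

```bash
python3 -m pendant '[{"travel":[0,0,0],"rot":[0,0,0],"fingers":-0.1},{"travel":[0,0,0],"rot":[0,0,0],"fingers":0.3},{"travel":[0,0,0],"rot":[0,0,0],"fingers":0.6},{"travel":[0,0,0],"rot":[0,0,0],"fingers":0.6},{"travel":[0,0,-0.1],"rot":[0,0,0],"fingers":0.6},{"travel":[0.2,-0.1,-0.5],"rot":[0,0,0],"fingers":0.6},{"travel":[0.4,-0.3,-0.9],"rot":[0,0,0],"fingers":0.6},{"travel":[0.4,-0.5,-0.9],"rot":[0,0,0],"fingers":0.6},{"travel":[0.4,-0.5,-0.9],"rot":[0,0,0],"fingers":0.6},{"travel":[0.4,-0.5,-0.9],"rot":[0,0,0],"fingers":0.6}]'
cat > look.py <<'E'
from h import *
import pickle,sys
n=sys.argv[1]; st=env.get_state(); I,D=env.read_camera("wrist"); cv2.imwrite(f"pics/{n}.png",I); np.save(n+".npy",D)
pickle.dump(st,open(n+".pkl","wb"))
c=cam("wrist",st); u=pix(c,[.566,.1084,.043]); print("flange px",u)
from subprocess import run
print(run(["python3","meas.py",n,str(u[0]),str(u[1])],capture_output=True,text=True).stdout)
E
python3 look.py w4
```

```text
clock: 6.3
tcp_pos: [0.5083, 0.0549, 0.1781]
orientation: [0.001, 0.071, 0.997, 0.0]
wrist_force: [1.2, -0.7, -0.6]
finger_gap: 0.0682
grip_force: 0.0
flange px (np.float64(345.8612554932265), np.float64(262.6832671920378))
z carriage/copper pcts [0.03820577 0.04244126 0.0433127  0.07088027 0.08055361]
flange centre [0.56649219 0.10826105] r 30.604358673095703
body top [0.55813758 0.10169363] [0.15065534 0.05712068] 636
ring hist [(-180, 64), (-170, 61), (-160, 65), (-150, 65), (-140, 64), (-130, 61), (-120, 58), (-110, 54), (-100, 53), (-90, 52), (-80, 47), (-70, 45), (-60, 52), (-50, 49), (-40, 44), (-30, 18), (-20, 0), (-10, 0), (0, 0), (10, 0), (20, 0), (30, 0), (40, 0), (50, 6), (60, 34), (70, 54), (80, 43), (90, 51), (100, 44), (110, 51), (120, 53), (130, 56), (140, 57), (150, 57), (160, 60), (170, 59)]
blue [414.78787879 273.78535354] 396 [0.58948699 0.16916588]
blue [340.61111111 306.36111111] 72 [0.61347371 0.10147169]
red [226.5        304.47413793] 116 [ 0.59475097 -0.00106708  0.03897181]
```

View pics/w4.png

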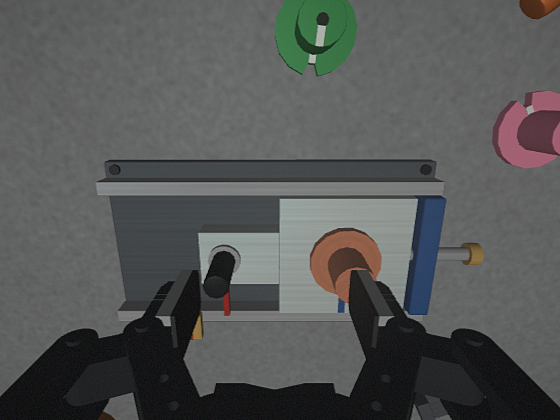

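```bash
python3 -m pendant '[{"travel":[-1,0.5,-0.3],"rot":[0,0,0],"fingers":0.6},{"travel":[-1,0.5,-0.3],"rot":[0,0,0],"fingers":0.6},{"travel":[-1,0.5,-0.3],"rot":[0,0,0],"fingers":0.6},{"travel":[-1,0.5,-0.3],"rot":[0,0,0],"fingers":0.6},{"travel":[-1,0.5,-0.3],"rot":[0,0,0],"fingers":0.6}]'
python3 -m pendant '[{"travel":[-0.35,0,0],"rot":[0,0,0],"fingers":0.6},{"travel":[-0.35,0,0],"rot":[0,0,0],"fingers":0.6},{"travel":[-0.35,0,0],"rot":[0,0,0],"fingers":0.6}]'
python3 look.py w5
python3 - <<'E'
import cv2; I=cv2.imread("pics/w5.png"); cv2.imwrite("pics/w5c.png",cv2.resize(I[0:300,100:500],None,fx=2,fy=2))
E
```

```text
clock: 6.85
tcp_pos: [0.635, 0.0988, 0.2109]
orientation: [-0.002, 0.07, 0.998, -0.0]
wrist_force: [-0.5, 0.6, -0.3]
finger_gap: 0.0681
grip_force: 0.0
clock: 7.15
tcp_pos: [0.6756, 0.0916, 0.2112]
orientation: [-0.002, 0.071, 0.997, -0.0]
wrist_force: [-0.3, 0.2, 0.2]
finger_gap: 0.0679
grip_force: 0.0
flange px (np.float64(275.97897541270254), np.float64(63.30369083888911))
z carriage/copper pcts [0.04135902 0.04241817 0.04338202 0.07958972 0.08108388]
flange centre [0.56680811 0.1078868 ] r 30.316951751708984
body top [0.56643798 0.10820674] [0.0461968  0.03137211] 1508
ring hist [(-180, 71), (-170, 64), (-160, 73), (-150, 70), (-140, 70), (-130, 70), (-120, 68), (-110, 66), (-100, 64), (-90, 66), (-80, 64), (-70, 62), (-60, 61), (-50, 61), (-40, 64), (-30, 63), (-20, 27), (-10, 0), (0, 43), (10, 61), (20, 68), (30, 61), (40, 66), (50, 63), (60, 63), (70, 68), (80, 63), (90, 71), (100, 69), (110, 71), (120, 72), (130, 69), (140, 68), (150, 62), (160, 70), (170, 63)]
blue [275.54140127 118.97452229] 157 [0.60871181 0.10206426]
red [152.89272031 114.98850575] 261 [ 0.59080406 -0.00067254  0.03831092]
red [115.42763158 149.54605263] 152 [ 0.61447456 -0.04027886  0.038734  ]
white 101 [0.57890914 0.10653719 0.06864901] [0.58521684 0.10567257 0.04325198] [0.57598383 0.10693817 0.08042734]
```

View pics/w5c.png

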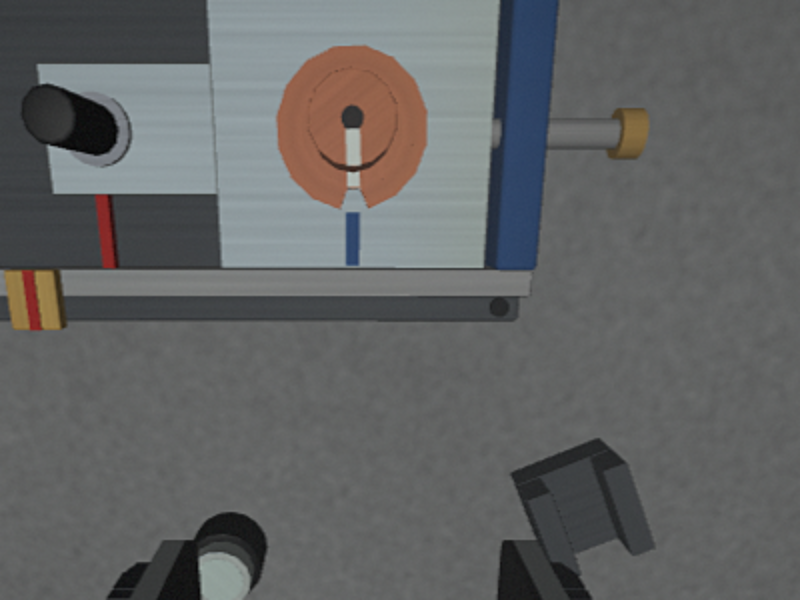

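The crop shows the notch at (352,200) in line with the blue line at (352,240), and the flange seated at z = 43 mm. The pull needed is about 36 mm, so I go to the knob next.

```bash
python3 -m pendant '[{"travel":[0.917,-0.868,0.3],"rot":[0,0,0],"fingers":0.6},{"travel":[0.917,-0.868,0.3],"rot":[0,0,0],"fingers":0.6},{"travel":[0.917,-0.868,0.3],"rot":[0,0,0],"fingers":0.6},{"travel":[0.917,-0.868,0.3],"rot":[0,0,0],"fingers":0.6},{"travel":[0.917,-0.868,0.3],"rot":[0,0,0],"fingers":0.6},{"travel":[0.917,-0.868,0.3],"rot":[0,0,0],"fingers":0.6}]'
```

```text
clock: 7.8
tcp_pos: [0.5542, 0.0044, 0.1788]
orientation: [0.002, 0.071, 0.998, 0.0]
wrist_force: [-0.5, -0.1, 1.2]
finger_gap: 0.0682
grip_force: 0.0
```

```bash
python3 -m pendant '[{"travel":[0.01,0,0.4],"rot":[0,0,0],"fingers":0.6},{"travel":[0.01,0,0.75],"rot":[0,0,0],"fingers":0.6},{"travel":[0.01,0,0.93],"rot":[0,0,0],"fingers":0.6},{"travel":[0.01,0,0.93],"rot":[0,0,0],"fingers":0.2},{"travel":[0.01,0,0.93],"rot":[0,0,0],"fingers":-0.3},{"travel":[0.01,0,0.93],"rot":[0,0,0],"fingers":-0.6},{"travel":[0.01,0,0.93],"rot":[0,0,0],"fingers":-1},{"travel":[0.01,0,0.93],"rot":[0,0,0],"fingers":-1},{"travel":[0.01,0,0.93],"rot":[0,0,0],"fingers":-1},{"travel":[0.01,0,0.93],"rot":[0,0,0],"fingers":-1}]' 40
```

```text
clock: 8.8
tcp_pos: [0.5541, 0.0043, 0.0677]
orientation: [0.003, 0.071, 0.998, 0.0]
wrist_force: [1.3, 1.1, 6.9]
finger_gap: 0.0192
grip_force: 39.1
```

```bash
python3 -m pendant '[{"travel":[0,-0.03,0],"rot":[0,0,0],"fingers":-1},{"travel":[0,-0.07,0],"rot":[0,0,0],"fingers":-1},{"travel":[0,-0.11,0],"rot":[0,0,0],"fingers":-1},{"travel":[0,-0.15,0],"rot":[0,0,0],"fingers":-1},{"travel":[0,-0.19,0],"rot":[0,0,0],"fingers":-1},{"travel":[0,-0.23,0],"rot":[0,0,0],"fingers":-1},{"travel":[0,-0.27,0],"rot":[0,0,0],"fingers":-1},{"travel":[0,-0.3,0],"rot":[0,0,0],"fingers":-1},{"travel":[0,-0.3,0],"rot":[0,0,0],"fingers":-1},{"travel":[0,-0.3,0],"rot":[0,0,0],"fingers":-1}]'
python3 look.py w6
python3 - <<'E'
from h import *
I,D=env.read_camera("top"); cv2.imwrite("pics/t2.png",I); J,_=env.read_camera("scene"); cv2.imwrite("pics/s2.png",J)
a=cv2.resize(I[140:260,180:340],(800,600),interpolation=cv2.INTER_CUBIC)[:, :]
w=cv2.imread("pics/w6.png")
cv2.imwrite("pics/m.png",np.hstack([cv2.resize(a,(400,300)),cv2.resize(w,(400,300))]))
E
```

```text
clock: 9.8
tcp_pos: [0.5492, -0.0298, 0.0676]
orientation: [0.003, 0.07, 0.998, 0.002]
wrist_force: [3.1, 7.4, 6.7]
finger_gap: 0.019
grip_force: 39.6
flange px (np.float64(556.7892246756221), np.float64(267.79545884707017))
z carriage/copper pcts [0.04192296 0.04314835 0.07214057 0.07961007 0.08061937]
flange centre [0.55188086 0.09292113] r 16.0380802154541
body top [0.55232478 0.06966196] [0.09936832 0.10161341] 2318
ring hist [(-180, 0), (-170, 0), (-160, 0), (-150, 0), (-140, 0), (-130, 0), (-120, 0), (-110, 0), (-100, 0), (-90, 0), (-80, 0), (-70, 0), (-60, 0), (-50, 0), (-40, 0), (-30, 0), (-20, 0), (-10, 0), (0, 0), (10, 0), (20, 0), (30, 0), (40, 0), (50, 0), (60, 0), (70, 0), (80, 0), (90, 0), (100, 0), (110, 0), (120, 0), (130, 0), (140, 0), (150, 0), (160, 0), (170, 0)]
red [272.36729858 362.00947867] 422 [ 0.60695481 -0.0388437   0.03871498]
white 11 [0.56573164 0.07394403 0.08020845] [nan nan nan] [0.56573164 0.07394403 0.08020845]
```

View pics/m.png

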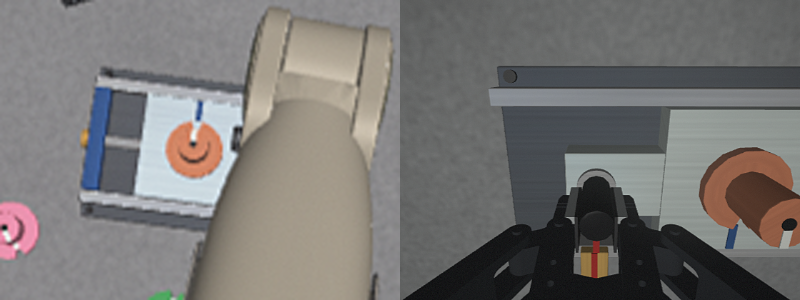

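```bash
python3 - <<'E'
from meas import *
st,I,c,P,h,s,v,z=go("w6")
red=((h<5)|(h>174))&(s>150)&(z>.01)&(z<.06)
xf=np.array([.1409,.990]); yf=np.array([-.99,.1409]); O=np.array([.6145,-.0403])
q=(P[red][:,:2]-O); a,b=q@xf*1000,q@yf*1000
for k in range(-16,40,2):
    m=(b>=k)&(b<k+2)
    if m.sum()>3: print(k,m.sum(),a[m].mean().round(2),a[m].min().round(1),a[m].max().round(1),P[red][m][:,2].mean().round(4))
cv2.imwrite("pics/w6c.png",cv2.resize(I[300:400,230:330],None,fx=5,fy=5,interpolation=cv2.INTER_NEAREST))
E
```

```text
-12 10 0.35 -1.6 1.9 0.0385
-10 23 -0.09 -2.1 1.9 0.0388
-8 20 -0.16 -2.1 1.9 0.0388
-6 23 -0.24 -2.1 1.9 0.0387
-4 22 0.05 -2.1 1.9 0.0387
-2 20 -0.05 -2.1 1.9 0.0388
0 25 -0.04 -2.1 1.9 0.0389
2 26 -0.19 -2.1 1.9 0.0386
4 19 -0.08 -2.1 1.9 0.0386
6 23 0.06 -2.1 1.9 0.0387
8 24 -0.31 -2.1 1.9 0.0387
10 23 0.06 -2.1 1.9 0.0386
12 27 -0.09 -2.1 3.0 0.038
14 20 1.46 -0.4 3.5 0.0388
16 26 1.44 -0.9 3.5 0.0388
18 27 1.34 -0.9 3.5 0.0389
20 25 1.19 -0.9 3.5 0.039
22 29 1.48 -0.9 3.5 0.0388
24 10 0.62 -0.9 3.5 0.0391
```

View pics/w6c.png

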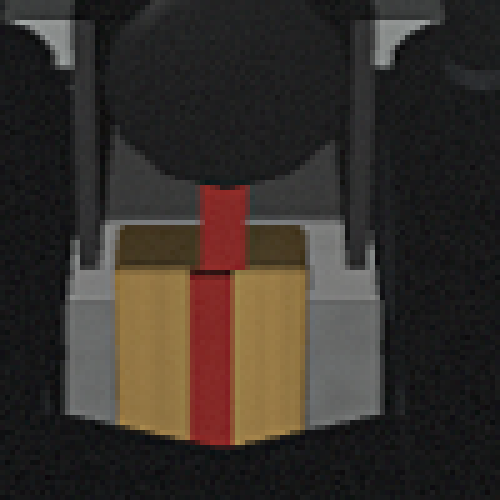

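The crop shows the pointer at (224,225), about 1.5 mm short of the clip's line at (211,350). I'll pull a little further.

```bash
python3 -m pendant '[{"travel":[0,-0.012,0],"rot":[0,0,0],"fingers":-1},{"travel":[0,-0.012,0],"rot":[0,0,0],"fingers":-1},{"travel":[0,-0.012,0],"rot":[0,0,0],"fingers":-1},{"travel":[0,-0.012,0],"rot":[0,0,0],"fingers":-1},{"travel":[0,-0.012,0],"rot":[0,0,0],"fingers":-1}]'
python3 look.py w7 >/dev/null
python3 - <<'E'
from meas import *
st,I,c,P,h,s,v,z=go("w7")
red=((h<5)|(h>174))&(s>150)&(z>.01)&(z<.06)
xf=np.array([.1409,.990]); yf=np.array([-.99,.1409]); O=np.array([.6145,-.0403])
q=(P[red][:,:2]-O); a,b=q@xf*1000,q@yf*1000
for l,k in((-10,11),(15,24)):
    m=(b>=l)&(b<k); print(m.sum(),a[m].mean(),a[m].min(),a[m].max())
I,D=env.read_camera("top"); ct=cam("top"); Q=cloud(ct,D); H=cv2.cvtColor(I,cv2.COLOR_BGR2HSV).astype(int)
C=np.array([.566,.108])-.036*xf
cp=(H[...,0]<16)&(H[...,0]>3)&(H[...,1]>90)&(np.hypot(Q[...,0]-C[0],Q[...,1]-C[1])<.05)&(Q[...,2]<.052)
cc,r=cv2.minEnclosingCircle((Q[cp][:,:2]*1000).astype(np.float32)); cc=np.array(cc)/1000; print(cc,r,np.median(Q[cp][:,2]))
d=np.hypot(Q[...,0]-cc[0],Q[...,1]-cc[1]); wm=(H[...,1]<60)&(H[...,2]>150)&(d<.028)
w=Q[wm]-np.r_[cc,0]; print(np.degrees(np.arctan2(w[:,1],w[:,0])).round())
bm=(H[...,0]>100)&(H[...,0]<125)&(H[...,1]>90)&(d>.03)&(d<.052); w=Q[bm]-np.r_[cc,0]; print(np.degrees(np.arctan2(w[:,1],w[:,0])).round(),env.get_state()["tcp_pos"],env.get_state()["wrist_force"])
E
```

```text
clock: 10.45
tcp_pos: [0.549, -0.0311, 0.0677]
orientation: [0.003, 0.07, 0.998, 0.002]
wrist_force: [2.2, 6.8, 6.8]
finger_gap: 0.0188
grip_force: 39.6
228 -0.09185693297987911 -2.1657429561415555 1.864003840544275
120 0.07704732042418802 -2.1373314154330547 2.2960979566409123
[0.55937604 0.07262624] 29.860300064086914 0.043210347827659645
[ -0.  -6. -11.   6.  -0.  -7.   5.  -7.  -8.   6.  -8.   8.  -9.  11.
 -14.  19.]
[ -6. -10.  -7.  -7.  -7.  -4.  -8.  -4.  -8.  -5.  -9.] [ 0.54905167 -0.03106486  0.06767097] [1.72820587 7.32855653 6.7061366 ]
```

```bash
python3 -c "from workcell import env; print(env.hand_in())"
```

```text
the job is handed in; nothing more can be done
None
```

The job is handed in. The copper nozzle's notch faces the blue index line (within about 1°) and it is fully seated. The carriage is held out with its red pointer within about 0.2 mm of the clip's red line.

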